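# Free the sagging bolt and hold the pen gate ajar

## Robot

A 7-joint arm with a two-finger parallel gripper is mounted at the origin on the work surface. World frame = base frame: x ahead of the robot, y to its left, z up, the work surface at z = 0. Lengths are in m, angles in rad, forces in N, time in s.
With the tool pointing down it reaches from about 0.425 to 0.95 m from the base axis. Payload 4.7 kg.
Tool frame: the origin (TCP) lies on the centre line of the jaws, within the pads' length; the fingertips stand robot.nose_length ahead of it and the grasp point (between the pads) lies 8 mm behind it (robot.nose_length is the distance from the TCP to the fingertips, in m); z points along the fingers, y is the line along which they close (so a half turn about z gives the same grasp; the last joint's range is limited). The gripper opens to 85 mm and grips with 20 to 120 N. Pads are 22 mm wide; open, the fingers measure 114 mm over their backs; the gripper's body (76 mm by 85 mm) begins 54 mm behind the grasp point. The pads swing forward as they close: fully open they stand 13 mm farther back than shut.
Start: joints at [1.139, 0.469, -0.049, 1.532, 0.024, 1.141, -0.082], TCP at [0.265, -0.621, 0.242] pointing down, gripper open.
Joint ranges: [-2.59, 2.59], [-0.33, 1.99], [-1.39, 1.29], [0.1, 2.45], [-1.04, 4.18], [0.21, 1.99], [-2.66, 2.66]. Speed limits (rad/s): [2.57, 2.57, 3.14, 3.14, 3.14, 3.14, 3.14].

## Interface

Orientations are given as [roll, pitch, yaw] about the fixed x, y, z axes, in that order (R = Rz(yaw) Ry(pitch) Rx(roll)).
In Python, from plant import robot gives the robot as it stands. Calls block until the motion is done:
- robot.goto(position, orientation): joint-space move of the TCP to a pose.
- robot.move_straight(position, vel=0.15, attitude=None, contact_N=None): straight line of the TCP; attitude=None keeps the orientation; vel is the mean speed in m/s. With contact_N (N) it stops when the force on the tool has changed by that much, and returns True; else False.
- robot.move_joints(angles): joint-space move.
- robot.grip(opening, strength=None): opening from 0.0 (shut) to 1.0 (fully open); strength is the grip in N (None keeps the last); returns when the fingers have stopped.
- robot.sleep(seconds).
- robot.inverse_kinematics(position, orientation): joint angles nearest the present ones, or None.
- robot.sense(): the state.
- robot.grab_frame(name): name is "side" or "top"; returns a dict with "image" (384x512x3 uint8, red, green, blue), "range_z" (384x512 float32, m along the optical axis (not along the pixel's ray), 0 where there is no reading), "fx", "fy", "cx", "cy" (pixels), "R" (3x3) and "t" (3): a world point X has camera coordinates R X + t. Camera axes: x right, y down, z forward; pixel columns grow to the right and rows downward; lengths in m; the calibration is good to about 2 mm. A picture is of the moment at which its call begins.
A pose or a line that the arm cannot do raises robot.IKError and nothing moves.
- robot.close_job(): hands the job in; it is judged then, once.
The state is a dict: "t": time; "joint_pos": joint angles; "joint_velocities": joint speeds; "effort": joint torques, N m; "tcp_pos": TCP position; "tcp_rot": TCP orientation; "wrist_force": force on the tool from outside, world axes, zero at the start; "torque": the same for the moment, N m; "opening": opening from 0.0 (shut) to 1.0 (fully open); "gripper_force": force on a finger pad.
Only numpy, scipy, OpenCV 4.12 (cv2) and the standard library are available. Lean on these libraries where they do the work, as an engineer would, in place of code of your own. Each camera call takes 0.05 s, during which the arm holds its last target. There are 200 camera calls.

## Task

The low pen in which fresh prints cool is shut by a gate whose barrel bolt sags: its turned-down nose has dropped behind the bent-up lip of the keeper. Lift the bolt by its knob so that the nose passes over the lip while you draw the bolt back clear of the keeper with the gate still shut, then swing the gate out towards the robot and finish while holding it ajar at about 20 degrees, for it shuts itself if let go. Leave the prints, tools and other loose things where they are.

Things in the scene. Friction and masses are not known exactly. Their poses are not given: they have to be found in the camera images.
- pen: Fixed low open-topped pen of aluminium bars, 402 mm wide, 300 mm deep, 118 mm high, with a steel build plate on its floor. Origin on the table, in the middle of the front (gate) line. x points into the pen, away from the gate's front; y points along the gate line from the keeper post (y = -181 mm) to the hinge post (y = +181 mm); z up.
- gate (a joint): Gate angle in rad, 0 shut, grows as the gate's free end swings out of the pen towards the robot (pen -x), stop at 1.0. The gate is 314 mm wide and 26 mm thick, top of its rail 120 mm above the table, hinged on a vertical axis at the left (+y) end. A spring always shuts it: about 0.45 N m when shut, 0.55 N m at 0.35 rad. While the nose is in the keeper the gate is locked (a degree of play).
- bolt (a joint): How far the bolt is drawn back along the gate's top rail, m, 0 shot home, growing towards the hinge (pen +y when the gate is shut), stop at 0.050. Friction about 1.5 N; it stays where left. The nose meets the lip at 0.004; its far side is past the lip and out of the keeper at 0.023.
- bolt_lift (a joint): How far the bolt's bar is tipped up about its tail, rad: 0 sagging (it falls back to 0 by its weight, some 2 to 4 N at the knob), stop at 0.10. The pivot lies level across the bar, in the tail block 140 mm from the knob and 285 mm from the nose, so lifting the knob 1 mm lifts the nose 2 mm. Between 0.004 and 0.023 of bolt travel it must be above 0.05 (knob 7 mm up, nose 14 mm up) for the nose to clear the lip; tip it up before the nose bears on the lip.
- bolt_knob (a point): Centre of the bolt's upright black cylindrical knob: 24 mm diameter, 40 mm tall (20 mm above and below this point), on a 12 mm stem. The top of the 14 mm bar is 29 mm below this point. With the bolt home it is about 30 mm from the pen's middle towards the keeper (pen y about -30 mm), 190 mm from the hinge axis, 188 mm above the table; it moves with bolt and gate. A tall steel strap (top 187 mm above the table) bridges the bar 95 mm from the knob on the keeper side.
- bolt_nose (a point): Foot of the bolt's turned-down nose (14 mm square, reaching 17 mm below the bar's underside); when home it lies in the keeper between two upright cheeks 20 mm apart and 168 mm high.
- keeper_lip (a point): Middle of the top edge of the keeper's bent-up lip, a steel plate 28 mm wide and 5 mm thick on top of the keeper post, 135 mm above the table; the sagging nose hangs 14 mm lower than this, behind the lip (pen -y).
- gate_hinge (a point): Point on the gate's vertical hinge axis, at the height of the top rail's top (120 mm above the table).
- gate_free_edge (a point): Middle of the free end of the gate's top rail, on its top face, 314 mm from the hinge axis.
- bust: Bystander: black printed bust, 64 mm across, 102 mm tall, standing on the build plate in the pen; origin under its centre.
- vase: Bystander: grey printed vase, 54 mm across, 78 mm tall, standing on the build plate in the pen; origin under its centre.
- gear: Bystander: black printed gear with a hub, 68 mm across, 30 mm tall, lying on the build plate in the pen; origin under its centre.
- spool: Bystander: filament spool lying flat, 200 mm across, 66 mm tall, left of the pen; origin under its centre.
- solvent: Bystander: white bottle, 72 mm across, 170 mm tall, to the right; origin under its centre.
- scraper: Bystander: spatula-like print scraper lying flat, right of the robot; origin about the middle of its length.
- wrench: Bystander: steel wrench lying flat, left of the robot; origin about the middle of its length.
- cup: Bystander: white cup, 72 mm across, 80 mm tall, to the right; origin under its centre.

How it is judged:
On the way:
1. the bolt is drawn back clear of the keeper (more than 26 mm) with the gate still shut (value of joint bolt above 0.026 m and value of joint gate below 0.07 rad), for 0.1 s.
At the end, for the whole second after the job is handed in: The gate stands still 12 to 30 degrees (0.21 to 0.52 rad) open, the bolt is still drawn back out of the keeper (more than 24 mm), and the fingers are on the gate or its bolt with more than 1 N: the program ends while holding it (value of joint gate between 0.21 and 0.52 rad and velocity of joint gate between -0.1 and 0.1 rad/s and value of joint bolt above 0.024 m and contact force between the fingers and gate above 1 N); the arm keeps its last pose, push and grip.
It fails at once if a print in the pen is shifted by more than 30 mm (distance of any of bust, vase, gear from where it was at the start of the episode above 0.03 m).
It fails at once if a loose thing outside the pen is shifted by more than 30 mm (distance of any of spool, solvent, scraper, wrench, cup from where it was at the start of the episode above 0.03 m).
It also fails if it takes over 32 s, if anything falls off the work surface, if the arm or the gripper's body presses on something with over 40 N, if the wrist force passes 120 N, or if a joint passes its speed limit or range.

## Working session

There is one attempt and no reset: what is moved stays moved. The work goes in short steps, each a Python script; the robot and the scene stay as the last script left them, time stands still between calls to the robot, and variables do not carry over. Pictures are saved under pics/ and viewed, at most 10 in all, crops included, and the job is handed in when it is done.

```bash
ls; mkdir -p pics; python3 - <<'E'
from plant import robot
import cv2,numpy as np
for n in("side","top"):
    f=robot.grab_frame(n); np.savez(f"{n}.npz",**f); cv2.imwrite(f"pics/{n}0.png",cv2.resize(f["image"][...,::-1],(800,600)))
    print(n,-f["R"].T@f["t"])
s=robot.sense();print(s["tcp_pos"],s["tcp_rot"],robot.nose_length,s["t"],s["wrist_force"])
E
```

```text
pics
side [0.14539234 0.84719956 1.27374011]
top [ 0.25528028 -0.0074371   1.48331115]
[ 0.26442047 -0.62051665  0.24135664] [-3.13985338e+00  7.13881190e-05  4.02808308e-01] 0.011 0.1 [-0.39127408  0.2533481   0.77016268]
```

View pics/side0.png

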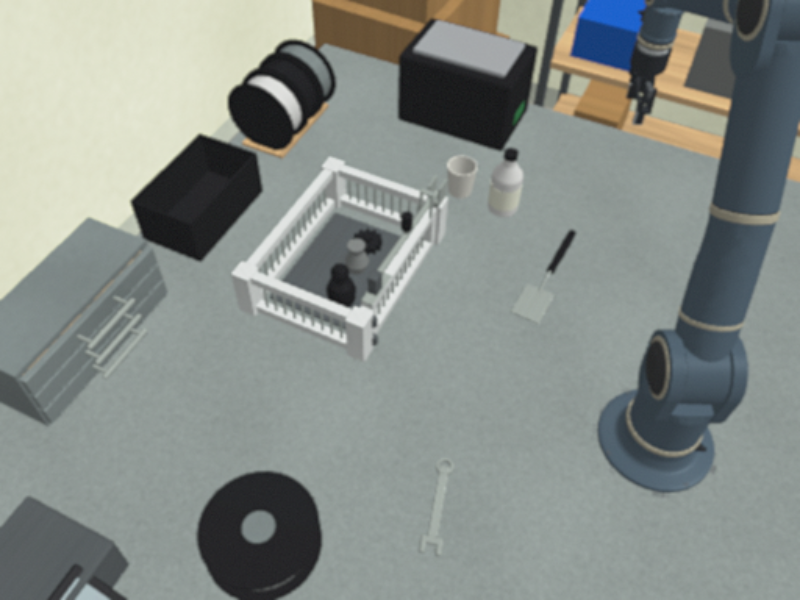

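View pics/top0.png

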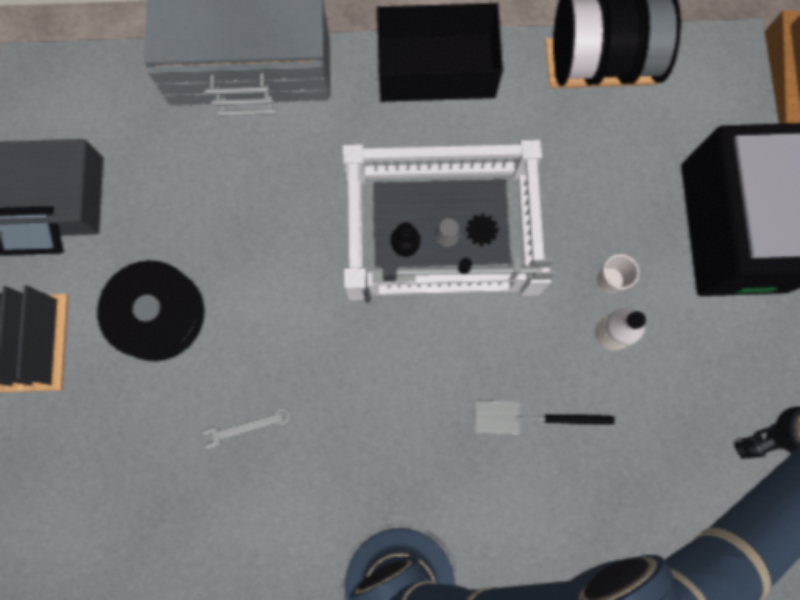

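The side and top views show the pen ahead of the robot. The knob is at about (464,265) in the top view and (407,221) in the side view. The hinge post is at (356,283) top and the keeper at (535,272) top.

```bash
cat > h.py <<'E'
import numpy as np
def cloud(f):
    z=np.asarray(f["range_z"]); v,u=np.indices(z.shape)
    c=np.stack([(u-f["cx"])*z/f["fx"],(v-f["cy"])*z/f["fy"],z],-1)
    P=(c-f["t"])@f["R"]; P[z==0]=np.nan
    return P
E
python3 - <<'E'
import numpy as np,cv2
from h import *
for n,(u,v) in(("top",(297,170)),("side",(260,141))):
    f=np.load(n+".npz");P=cloud(f);im=f["image"]
    dark=im.max(-1)<70
    w=np.zeros(dark.shape,bool);w[v-14:v+15,u-14:u+15]=1
    m=w&dark&(P[...,2]>.14)&(P[...,2]<.25)
    Q=P[m];print(n,m.sum(),Q.mean(0),Q.min(0),Q.max(0))
    t=Q[Q[:,2]>Q[:,2].max()-.006];print(" topface",t.mean(0),len(t),(t.min(0)+t.max(0))/2)
    if n=="top":
        # gate rail / pen front: points with z in .105-.125
        m=(P[...,2]>.105)&(P[...,2]<.126)&(P[...,0]>.4)&(P[...,0]<1.1)&(abs(P[...,1])<.35)
        r=cv2.minAreaRect(P[m][:,:2].astype(np.float32));print(r,cv2.boxPoints(r))
        x0=P[...,0]
        g=m&(x0<t[:,0].mean()+.03)&(x0>t[:,0].mean()-.04)&(P[...,1]>t[:,1].mean()-.1)&(P[...,1]<t[:,1].mean()+.13)
        l=cv2.fitLine(P[g][:,:2].astype(np.float32),cv2.DIST_HUBER,0,.01,.01).ravel();print("gate line",l,np.degrees(np.arctan2(-l[0],l[1])),g.sum())
    a,b=max(v-60,0),v+60
    c=im[a:b,max(u-100,0):u+90,::-1] if n=="top" else im[90:240,140:300,::-1]
    cv2.imwrite(f"pics/{n}crop.png",cv2.resize(c,None,fx=4,fy=4,interpolation=cv2.INTER_CUBIC))
E
```

```text
top 68 [ 0.58588073 -0.13876191  0.20242834] [ 0.57618465 -0.15135437  0.17648698] [ 0.59903149 -0.12845566  0.21333836]
 topface [ 0.58709791 -0.14077407  0.20966055] 21 [ 0.58691418 -0.14153348  0.21048223]
((0.831436038017273, 0.014648377895355225), (0.5390247106552124, 0.6620035171508789), 0.8719512224197388) [[ 0.5569178   0.34151042]
 [ 0.56699204 -0.32041645]
 [ 1.1059543  -0.31221366]
 [ 1.09588     0.3497132 ]]
gate line [ 0.01529284  0.99988306  0.58020264 -0.12081583] -0.8762493 382
side 62 [ 0.58496081 -0.1325576   0.19544563] [ 0.57773812 -0.14452911  0.17117476] [ 0.59407835 -0.12563239  0.2110906 ]
 topface [ 0.58635198 -0.13560244  0.20865845] 20 [ 0.58614071 -0.13624183  0.20840763]
```

View pics/topcrop.png

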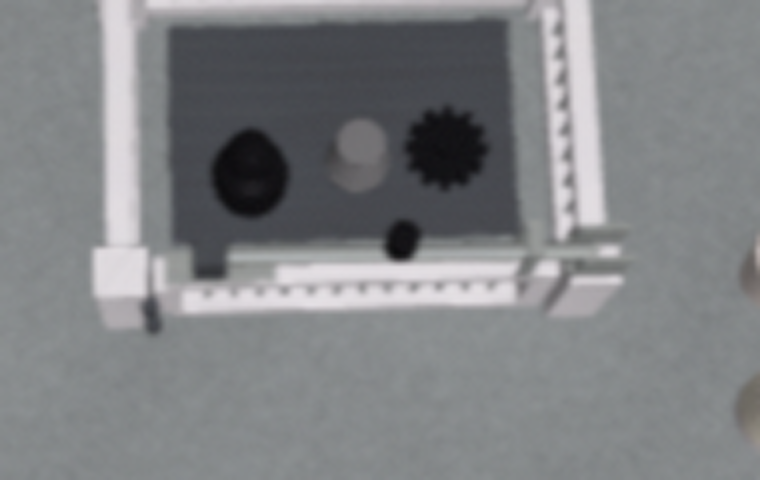

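View pics/sidecrop.png

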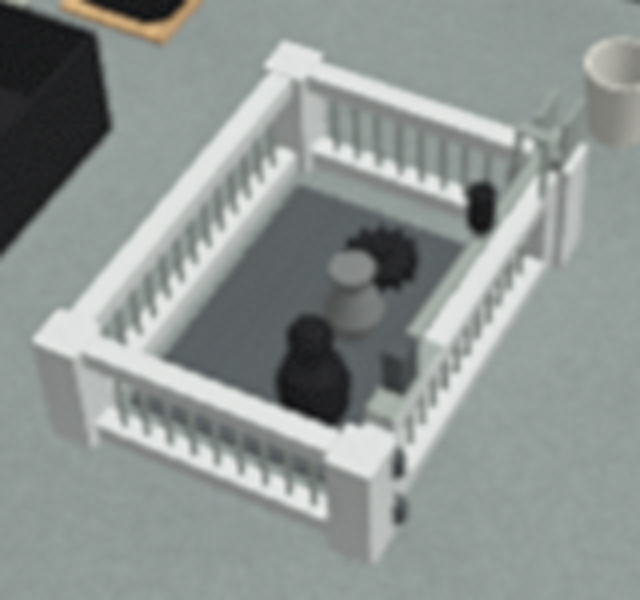

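The crops show the knob (about 403,240 in the top crop), with the bar running to the keeper on the right. Both cameras put the knob's top at about (0.587, -0.139, 0.209), which agrees with the given 208 mm. I'll approach with the jaws closing across the gate.

```bash
python3 - <<'E'
from plant import robot
import numpy as np,cv2
s=robot.sense();p=np.array(s["tcp_pos"])
K=np.array([.587,-.139,.188]);yw=-.0153
c=[]
for a in(np.pi/2,-np.pi/2):
    q=robot.inverse_kinematics(K+[0,0,.13],[np.pi,0,a+yw]); q2=robot.inverse_kinematics(K+[-.1,.1,0],[np.pi,0,a+yw+.35]); print(a,q,q2)
    if q is not None and q2 is not None: c.append((np.abs(np.array(q)-s["joint_pos"]).max(),a))
a=min(c)[1];R=[np.pi,0,a+yw];print("yaw",a)
robot.move_straight(p+[0,0,.1],vel=.3)
robot.goto(K+[0,0,.13],R)
robot.move_straight(K+[0,0,.05],vel=.15)
f=robot.grab_frame("side");np.savez("side1.npz",**f)
g=robot.grab_frame("top");np.savez("top1.npz",**g)
a=f["image"][100:190,200:320,::-1];b=g["image"][110:200,240:360,::-1]
cv2.imwrite("pics/near.png",cv2.resize(np.vstack([a,b]),None,fx=3.3,fy=3.3,interpolation=cv2.INTER_CUBIC))
s=robot.sense();print(s["t"],s["tcp_pos"],s["wrist_force"])
E
```

```text
1.5707963267948966 [ 0.57793794  0.3471829  -0.55031465  1.58838997  0.18803967  1.25926795
 -0.01890648] [ 0.55559953  0.29568212 -0.66573405  1.99714958  0.22784176  0.92195849
  0.10679422]
-1.5707963267948966 [-0.61311494  0.46464152  1.11760975  1.65495291 -0.43177949  1.29673312
 -2.57394357] [-0.89226647  0.38863266  1.12722646  2.06819838 -0.4354306   0.94655962
 -2.33721532]
yaw 1.5707963267948966
3.45 [ 0.58790576 -0.13907484  0.23940173] [ 0.46684684 -0.591082    0.79960104]
```

View pics/near.png

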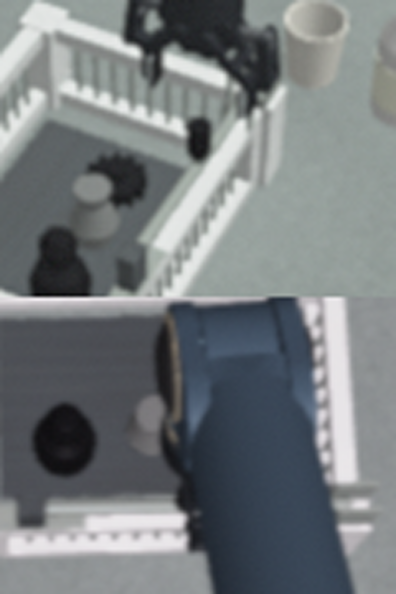

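The knob (198,138 in the crop) sits below and midway between the open fingers (147,70 and 262,100). Next I'll descend, grip and lift a little.

```bash
python3 - <<'E'
from plant import robot
import numpy as np
def show(n):
    s=robot.sense();print(n,round(s["t"],2),np.round(s["tcp_pos"],4),np.round(s["wrist_force"],1),round(s["opening"],3),np.round(s["gripper_force"],1))
K=np.array([.587,-.139,.188])
print(robot.move_straight([K[0],K[1],.183],vel=.08,contact_N=8));show("down")
robot.grip(0,40);show("grip")
p=np.array(robot.sense()["tcp_pos"]);np.save("p0.npy",p)
robot.move_straight(p+[0,.0025,.0105],vel=.03);show("lift")
E
```

```text
False
down 4.28 [ 0.5874 -0.1389  0.1833] [0.4 0.2 0.2] 1.002 0.0
grip 4.88 [ 0.5871 -0.1391  0.1832] [-0.3 -0.2  0.5] 0.269 39.2
lift 5.39 [ 0.5866 -0.1361  0.1932] [ 0.7  1.  -5.7] 0.268 39.4
```

```bash
python3 - <<'E'
from plant import robot
import numpy as np,cv2
def show(n):
    s=robot.sense();print(n,round(s["t"],2),np.round(s["tcp_pos"],4),np.round(s["wrist_force"],1),round(s["opening"],3),np.round(s["gripper_force"],1))
p0=np.load("p0.npy");d=np.array([.0153,.9999,0])
p=np.array(robot.sense()["tcp_pos"])
for L in(.012,.024,.036):
    r=robot.move_straight(p+d*L,vel=.04,contact_N=12);show(L)
    if r: print("CONTACT");break
f=robot.grab_frame("side");np.savez("side2.npz",**f)
cv2.imwrite("pics/drawn.png",cv2.resize(f["image"][80:200,200:340,::-1],None,fx=4,fy=4,interpolation=cv2.INTER_CUBIC))
E
```

```text
0.012 5.85 [ 0.5868 -0.1232  0.1932] [-0.1  1.2 -3.7] 0.271 39.6
0.024 6.3 [ 0.5869 -0.1106  0.1929] [ 0.2  1.2 -6.7] 0.274 39.5
0.036 6.75 [ 0.5871 -0.0989  0.193 ] [-1.   1.4 -5.8] 0.27 39.5
```

View pics/drawn.png

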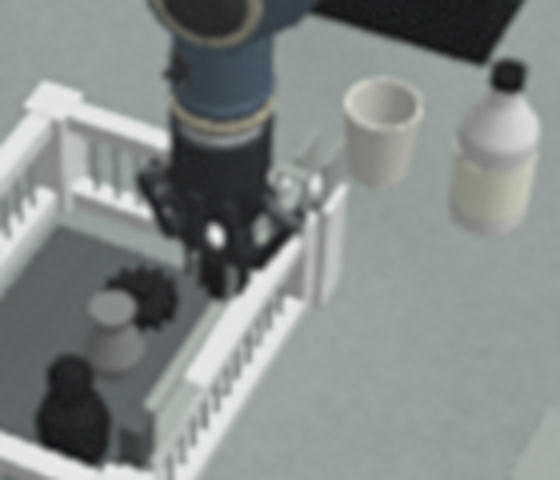

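The bolt is drawn about 37 mm with only about 1.3 N of drag and no jam. The picture shows the gripper on the knob (222,270) and the gate still shut. Now I'll lower the bolt and swing the gate on an arc about the hinge.

```bash
python3 - <<'E'
from plant import robot
import numpy as np,cv2
def show(n):
    s=robot.sense();print(n,round(s["t"],2),np.round(s["tcp_pos"],4),np.round(s["wrist_force"],1),np.round(s["torque"],2),round(s["opening"],3),np.round(s["gripper_force"],1))
p0=np.load("p0.npy");d=np.array([.0153,.9999,0]);H=p0+.190*d
robot.sleep(.1)
p=np.array(robot.sense()["tcp_pos"]);p[2]=p0[2]+.001;p-=d*.0015
robot.move_straight(p,vel=.04);show("lower")
v=p-H
for th in np.arange(.06,.361,.06):
    c,s=np.cos(th),np.sin(th)
    q=H+[c*v[0]+s*v[1],-s*v[0]+c*v[1],v[2]]
    r=robot.move_straight(q,vel=.05,attitude=[np.pi,0,np.pi/2-.0153-th],contact_N=25);show(round(th,2))
    if r: print("CONTACT");break
for n in("side","top"):
    f=robot.grab_frame(n);np.savez(n+"3.npz",**f)
    i=f["image"][80:230,170:370,::-1] if n=="side" else f["image"][80:230,200:400,::-1]
    cv2.imwrite(f"pics/{n}3.png",cv2.resize(i,None,fx=3.5,fy=3.5,interpolation=cv2.INTER_CUBIC))
E
```

```text
lower 7.28 [ 0.5878 -0.1015  0.1849] [-0.5 -1.7  0.3] [-0.02  0.13  0.  ] 0.265 40.2
0.06 7.61 [ 0.5792 -0.1008  0.185 ] [ 3.8 -1.6  0. ] [-0.07 -0.84  0.07] 0.266 40.1
0.12 7.94 [ 0.5701 -0.0995  0.1847] [ 4.7 -1.7  0.8] [-0.04 -1.05 -0.06] 0.27 40.1
0.18 8.28 [ 0.561  -0.098   0.1846] [ 5.4 -1.8  1.7] [-0.05 -1.2  -0.05] 0.267 40.2
0.24 8.61 [ 0.5521 -0.0961  0.1845] [ 5.4 -1.6  2.2] [-0.22 -1.29 -0.12] 0.27 40.2
0.3 8.94 [ 0.5434 -0.0936  0.1845] [ 5.4 -2.7  1.7] [-0.32 -1.39 -0.16] 0.268 40.2
0.36 9.28 [ 0.5349 -0.0906  0.1845] [ 6.1 -3.5  0.9] [-0.44 -1.44 -0.13] 0.27 40.2
```

View pics/side3.png

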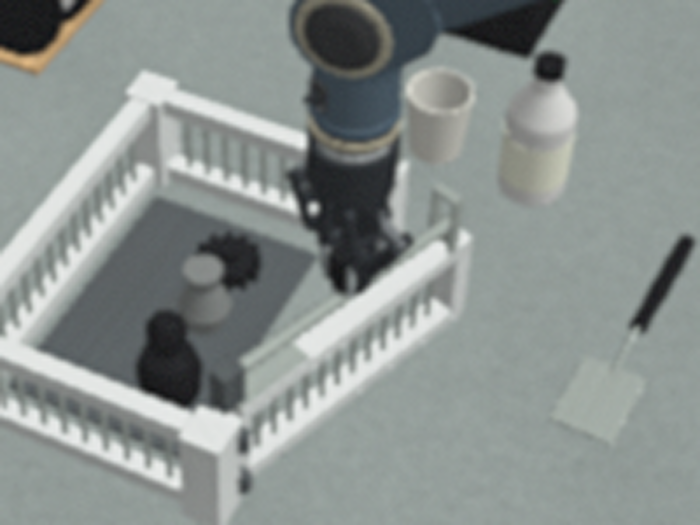

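View pics/top3.png

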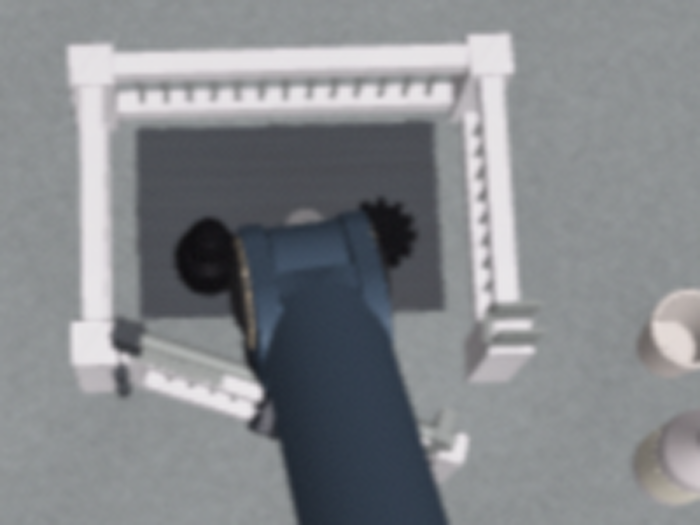

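Both pictures show the gate about 20° open with the gripper on the knob, and the prints, cup, bottle and scraper in place. The spring's pull reads about 6 N at the wrist. I'll settle and hand in.

```bash
python3 - <<'E'
from plant import robot
import numpy as np
robot.sleep(.5);s=robot.sense();print(s["t"],np.round(s["tcp_pos"],4),np.round(s["wrist_force"],1),s["gripper_force"],np.abs(s["joint_velocities"]).max())
print(robot.close_job())
E
```

```text
9.875 [ 0.5349 -0.0906  0.1844] [ 4.4 -1.9  1.9] 40.220593214035034 0.0013995144687707307
the job is handed in; nothing more can be done
None
```

The job is handed in at 9.9 s: I lifted the bolt over the lip, drew it back about 37 mm with the gate shut, then swung the gate about 20° open, and the arm ended still gripping the knob; the hand-in call did not say whether it passed.

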